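# Scour the griddle plate in one pressed stroke

### The arm

A 6-joint arm with a two-finger parallel gripper is mounted at the origin on the work surface. World frame = base frame: x ahead of the robot, y to its left, z up, the work surface at z = 0. Lengths are in m, angles in rad, forces in N, time in s.
With the tool pointing down it reaches from about 0.375 to 0.975 m from the base axis. Payload 3.8 kg.
Tool frame: the origin (TCP) lies midway between the tips of the shut fingers; the grasp point (between the pads) lies 19 mm behind it (bot.grip_point_offset is the z of the grasp point in the tool frame, in m); z points along the fingers, y is the line along which they close (so a half turn about z gives the same grasp; the last joint's range is limited). The gripper opens to 85 mm and grips with 20 to 120 N. Pads are 22 mm wide; open, the fingers measure 114 mm over their backs; the gripper's body (76 mm by 85 mm) begins 54 mm behind the grasp point. The pads swing forward as they close: fully open they stand 13 mm farther back than shut.
Start: joints at [1.297, 0.264, 1.604, -0, 1.274, -0.037], TCP at [0.158, 0.656, 0.231] pointing down, gripper open.
Joint ranges: [-2.63, 2.63], [-0.94, 2.18], [0.31, 2.57], [-1.31, 4.45], [0, 2.66], [-2.55, 2.55]. Speed limits (rad/s): [2.57, 2.57, 3.14, 3.14, 3.14, 3.14].

### API

Orientations are given as a rotation vector (axis times angle).
In Python, from workcell import sensors, optics, order, bot gives the robot as it stands.
- The arm moves only by the tool play_rows, never from a script. Its argument "commands" is a list of rows, each a list of 6 numbers: the shift along the tool's x, y, z in cm, then the turn, a rotation vector about the tool's x, y, z in rad. In form: [[dx, dy, dz, wx, wy, wz], ...]. A call has 1 to 5 rows; each row shifts and turns the commanded pose from where the row before left it, along the tool's axes as they then stand; what a row does not reach is not made up. A row lasts 1/12 s, in which the tool goes at most 41.7 mm and 7.16 degrees, less where a joint would pass 70% of its speed; a pose out of reach is approached as far as the arm can. A call with a gripper value outside its range is refused whole. "grip" is the closure, from 0 (fully open) to 1 (shut), set as the call begins (left out, the last holds). The fingers move at their own pace and stop on an object; "force" is the grip in N (left out, the last holds). Time passes only in rows, so rows that do not move let the fingers close. It gives the time, the measured TCP pose, the force, the opening and the grip force at its end, in the units of the state.
- sensors.read_state(): the state, without advancing time (a new reading comes with each control period).
- optics.read_camera(name): name is "side" or "top" or "wrist"; returns the picture (420x560x3 uint8, red, green, blue); there is no depth.
- optics.camera_info(name): a dict with "mtx" (3x3 intrinsics, pixels), "R" (3x3) and "t" (3): a world point X has camera coordinates R X + t. Camera axes: x right, y down, z forward; pixel columns grow to the right and rows downward; lengths in m; the calibration is good to about 2 mm. A picture is of the moment at which its call begins: read the wrist's pose just before it. camera_info takes no time and is no camera call; for the wrist camera it gives the pose at the moment of the call.
- order.finish_job(): hands the job in; it is judged then, once.
The state is a dict: "time": time; "q": joint angles; "joint_vel": joint speeds; "joint_torque": joint torques, N m; "tool_pos": TCP position; "tcp_rot": TCP orientation; "wrist_force": force on the tool from outside, world axes, zero at the start; "torque": the same for the moment, N m; "width": opening from 0.0 (shut) to 1.0 (fully open); "grip_force": force on a finger pad.
Only numpy, scipy, OpenCV 4.12 (cv2) and the standard library are available. Lean on these libraries where they do the work, as an engineer would, in place of code of your own. Each camera call takes 0.05 s, during which the arm holds its last target. There are 200 camera calls.

### The job

Take the yellow-handled scouring block from its red tray and clean the black griddle plate: set the block down flat across the plate at the end away from the green grease box, press until the sprung plate visibly sinks, and sweep it in one unbroken stroke along the middle of the plate to the end next to the grease box, keeping the plate pressed partly down all the way but never onto its stops. Lift the block off there and set it down gently, flat inside its red tray, and let go. Touch the griddle only with the block, and leave the grease box, the salt dish and the jar where they are.

Things in the scene. Friction and masses are not known exactly. Their poses are not given: they have to be found in the camera images.
- block: Scouring block: grey stone 130 x 60 x 22 mm under a steel holder plate 134 x 64 mm (22 to 30 mm above the underside), with a yellow straight grip bar on top, 110 mm long (along x), 26 mm wide (along y), from 30 to 72 mm above the underside. About 0.3 kg (0.2 to 0.42). Origin: centre of the underside; x along the grip (long side), y across it, z up. It starts lying in the red tray.
- rest_tray: Shallow red tray, fixed to the worktop, 190 (x) x 110 (y) x 14 mm outside, walls 4 mm thick, inner floor 182 x 102 mm at 4 mm above its origin. Origin: centre of the underside, on the worktop; the block lies along its x (roughly). It may be on the robot's left or right.
- plate_mid (a point): Centre of the top face of the griddle plate, a flat black plate 180 mm (x) by 280 mm (y), 16 mm thick. z up, y along the stroke (either way). Unpressed, this point is 70 mm above the worktop; it moves down with the plate. The plate floats level on springs in the fixed housing griddle.
- griddle: Fixed dark steel griddle housing 206 (x) x 300 (y) x 54 mm high around and below the plate, whose top stands 16 mm above the housing's rim when unpressed. Origin: centre of the underside; axes as the plate's.
- plate (a joint): How far the plate is pressed down, 0 (up) to 0.010 m (on its stops). It starts to sink at about 5.5 N and then sinks 1 mm for each further 1.2 N; it springs back up. The block's own weight does not sink it. About half way down (2.5 to 7.5 mm, some 9 to 15 N) is right.
- grease_box: Loose open green enamel box 110 x 70 x 45 mm beside one end (y end) of the griddle; it marks the end where the stroke finishes. Origin: centre of the underside.
- salt_dish: Loose small blue bowl, 68 mm across, 36 mm high, beside the other end of the griddle. Origin: centre of the underside. Leave it.
- jar: Loose white ceramic lidded jar, 104 mm across, 138 mm high, on the opposite side from the red tray. Origin: centre of the underside. Leave it. Other kitchen things (mug, grinder, turner, strainer) stand 0.74 m or more ahead of the robot, beyond the griddle.

How it is judged:
On the way, in this order (a step that is already met when the one before it is completed fails the run):
1. the block is pressed on the plate, across it, at the end away from the grease box (its centre 75 mm or more from the plate's centre), the plate sunk 1.5 to 8.5 mm (contact force between block and griddle above 2 N and value of joint plate between 0.0015 and 0.0085 m and x of block in the frame of plate_mid between -0.025 and 0.025 m and angle between the x axis of block and the x axis of plate_mid, either way round below 0.25 rad and ((y of grease_box in the frame of plate_mid above 0 m and y of block in the frame of plate_mid between -0.13 and -0.075 m) or (y of grease_box in the frame of plate_mid below 0 m and y of block in the frame of plate_mid between 0.075 and 0.13 m))), for 0.2 s.
2. the pressed block passes the middle of the plate, still across it and within 25 mm of its centre line (the whole block on the plate) (contact force between block and griddle above 2 N and value of joint plate between 0.0015 and 0.0085 m and x of block in the frame of plate_mid between -0.025 and 0.025 m and angle between the x axis of block and the x axis of plate_mid, either way round below 0.25 rad and y of block in the frame of plate_mid between -0.025 and 0.025 m), for 0.05 s.
3. the pressed block reaches the end next to the grease box (75 mm or more from the plate's centre) (contact force between block and griddle above 2 N and value of joint plate between 0.0015 and 0.0085 m and x of block in the frame of plate_mid between -0.025 and 0.025 m and angle between the x axis of block and the x axis of plate_mid, either way round below 0.25 rad and ((y of grease_box in the frame of plate_mid above 0 m and y of block in the frame of plate_mid between 0.075 and 0.13 m) or (y of grease_box in the frame of plate_mid below 0 m and y of block in the frame of plate_mid between -0.13 and -0.075 m))), for 0.05 s.
At the end, for the whole second after the job is handed in: The block lies released and at rest, flat (within 0.08 rad) on the floor of its red tray (centre within 25 mm along and 20 mm across of the tray's), the plate has sprung back up (within 1.2 mm), and the grease box, dish and jar are within 30 mm of where they started (x of block in the frame of rest_tray between -0.025 and 0.025 m and y of block in the frame of rest_tray between -0.02 and 0.02 m and z of block in the frame of rest_tray below 0.009 m and angle between block's own z axis and vertical below 0.08 rad and linear speed of block below 0.02 m/s and contact force between the fingers and block below 0.1 N and value of joint plate below 0.0012 m and distance of each of grease_box, salt_dish, jar from where it was at the start of the episode below 0.03 m); the robot touches nothing.
It fails at once if pressure lost in mid-stroke: the block is on or close over (under 15 mm) the middle 120 mm of the plate while the plate is sunk less than 1 mm (y of block in the frame of plate_mid between -0.06 and 0.06 m and x of block in the frame of plate_mid between -0.09 and 0.09 m and z of block in the frame of plate_mid below 0.015 m and value of joint plate below 0.001 m).
It fails at once if the plate is pressed onto its stops (sunk more than 9.3 mm) (value of joint plate above 0.0093 m).
It fails at once if the fingers or arm touch the griddle (contact force between any of the fingers, the arm and griddle above 1 N).
It fails at once if the block is dropped (falls free faster than 0.45 m/s) (contact force between the fingers and block below 0.05 N and linear speed of block above 0.45 m/s).
It fails at once if a bystander (grease box, dish or jar) is moved more than 30 mm (distance of any of grease_box, salt_dish, jar from where it was at the start of the episode above 0.03 m).
It also fails if it takes over 69 s, if anything falls off the work surface, if the arm or the gripper's body presses on something with over 40 N, if the wrist force passes 120 N, or if a joint passes its speed limit or range.

## Working session

There is one attempt and no reset: what is moved stays moved. The work goes in short steps, Python scripts to look and compute and a tool call to move; the robot and the scene stay as the last step left them, time stands still between calls to the robot, and variables do not carry over. Pictures are saved under pics/ and viewed, at most 10 in all, crops included, and the job is handed in when it is done.

Besides the shell and the picture viewer there is one more tool, called after "Request:" as a command line: name --pt "numbers of a row" for each row, then --argument value for the rest. play_rows: Moves the arm, as the interface text tells. Its arguments: {"type":"object","properties":{"commands":{"type":"array","items":{"type":"array","items":{"type":"number"}}},"grip":{"type":"number"},"force":{"type":"number"}},"required":["commands"]}

```bash
mkdir -p pics; python3 - <<'E'
from workcell import sensors, optics, order, bot
import cv2
print(sensors.read_state()); print(bot.grip_point_offset)
for n in ("side","top"):
    im=optics.read_camera(n); cv2.imwrite(f"pics/{n}0.png",im[:,:,::-1]); print(optics.camera_info(n))
E
```

```text
{'time': 0.0, 'q': array([ 1.29709580e+00,  2.64809037e-01,  1.60540350e+00,  2.35160531e-05,
        1.27369888e+00, -3.69333902e-02]), 'joint_vel': array([ 0.00118914, -0.00095255, -0.0001236 ,  0.00108261, -0.00017565,
        0.00052428]), 'joint_torque': array([ 1.59722447e-03, -5.15083909e+01, -3.67325377e+01,  2.47927699e-05,
        1.25134288e-02, -1.13313231e-06]), 'tool_pos': array([0.15814294, 0.65544517, 0.22990845]), 'tcp_rot': array([-0.3710104 , -3.1192226 ,  0.00359256]), 'wrist_force': array([-0.09122634, -0.35874789,  0.68992788]), 'torque': array([0.02309288, 0.01286381, 0.02814119]), 'grip_force': 0.0, 'width': 0.9944877308982167}
-0.0187
{'mtx': array([[518.57576904,   0.        , 286.82931213],
       [  0.        , 518.57576904, 205.52658713],
       [  0.        ,   0.        ,   1.        ]]), 'R': array([[ 0.90326132, -0.4290788 ,  0.00322069],
       [-0.26652582, -0.5669189 , -0.77946581],
       [ 0.33627813,  0.70320292, -0.62643649]]), 't': array([-0.48079015,  0.18840612,  1.18736862])}
{'mtx': array([[391.44947307,   0.        , 275.76617985],
       [  0.        , 391.44947307, 210.93346841],
       [  0.        ,   0.        ,   1.        ]]), 'R': array([[ 0.0064586 , -0.99996318, -0.00565053],
       [-0.98694314, -0.00546488, -0.16097633],
       [ 0.16093952,  0.00661643, -0.98694209]]), 't': array([0.01339724, 0.54934474, 0.83841483])}
```

View pics/top0.png

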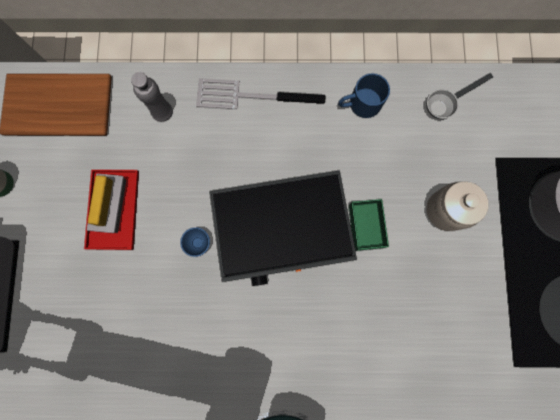

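View pics/side0.png

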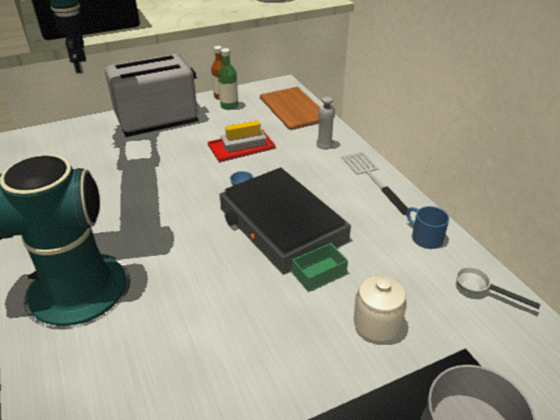

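The top view shows the red tray at (112,210) with the yellow bar at about (100,200). The griddle is at (283,225), the green box at (369,225) on the right (world -y), the dish at (195,241) and the jar at (463,205). The stroke therefore runs from image-left (+y) to image-right (-y). I'll zoom in for the edges next.

```bash
python3 - <<'E'
import cv2,numpy as np
t=cv2.imread("pics/top0.png");s=cv2.imread("pics/side0.png")
def crop(im,x,y,w,h,W,H):
    c=im[y:y+h,x:x+w]; c=cv2.convertScaleAbs(255*(c/255.)**0.55); return cv2.resize(c,(W,H),interpolation=cv2.INTER_CUBIC)
o=np.zeros((600,800,3),np.uint8)
o[:300,:300]=crop(t,75,160,75,100,300*1,300) if 0 else crop(t,75,160,100,100,300,300)
o[:300,300:800]=crop(t,195,160,200,120,500,300)
o[300:,:300]=crop(s,200,110,85,85,300,300)
o[300:,300:800]=crop(s,205,160,200,120,500,300)
cv2.imwrite("pics/crops.png",o)
g=cv2.cvtColor(t,cv2.COLOR_BGR2HSV)
for r in (180,200,215,225):
    print(r,[tuple(g[r,c]) for c in range(86,128,3)])
gray=cv2.cvtColor(t,cv2.COLOR_BGR2GRAY)
print(gray[225,205:360]); print(gray[165:290,283])
E
```

```text
180 [(np.uint8(30), np.uint8(5), np.uint8(164)), (np.uint8(5), np.uint8(17), np.uint8(164)), (np.uint8(0), np.uint8(214), np.uint8(74)), (np.uint8(18), np.uint8(191), np.uint8(176)), (np.uint8(21), np.uint8(187), np.uint8(194)), (np.uint8(22), np.uint8(184), np.uint8(197)), (np.uint8(21), np.uint8(189), np.uint8(169)), (np.uint8(22), np.uint8(183), np.uint8(57)), (np.uint8(20), np.uint8(207), np.uint8(48)), (np.uint8(15), np.uint8(30), np.uint8(67)), (np.uint8(175), np.uint8(10), np.uint8(147)), (np.uint8(176), np.uint8(12), np.uint8(148)), (np.uint8(173), np.uint8(11), np.uint8(94)), (np.uint8(177), np.uint8(83), np.uint8(34))]
200 [(np.uint8(23), np.uint8(6), np.uint8(162)), (np.uint8(1), np.uint8(189), np.uint8(139)), (np.uint8(21), np.uint8(186), np.uint8(178)), (np.uint8(21), np.uint8(185), np.uint8(193)), (np.uint8(21), np.uint8(182), np.uint8(199)), (np.uint8(21), np.uint8(185), np.uint8(161)), (np.uint8(20), np.uint8(213), np.uint8(49)), (np.uint8(20), np.uint8(195), np.uint8(51)), (np.uint8(10), np.uint8(31), np.uint8(73)), (np.uint8(170), np.uint8(10), np.uint8(155)), (np.u
[... 1879 characters left out ...]

  25  26  26  26  26  27  29  24  26  25  25  26  25  24  27  26  28  24
  27  24  23  26  26  26  27  26  24  25  26  25  25  23  25  23  34  48
  53  38  31  25  26  42  83  93  93  90  90]
[166 164 165 165 164 165 168 166 166 165 164 166 164 130  81  55  53  42
  27  19  21  21  21  20  25  21  25  24  22  24  25  24  25  24  24  28
  23  24  24  22  25  23  27  26  22  23  24  26  24  25  28  26  25  29
  28  29  26  28  26  27  26  29  28  27  28  29  31  29  27  28  28  29
  32  33  28  32  31  31  30  30  29  30  29  30  32  29  34  32  32  33
  33  33  31  29  32  31  31  31  30  34  24  25  39  49  58  63  72 131
 162 164 160 164 163 167 168 168 163 163 167 164 166 168 167 167 166]
```

View pics/crops.png

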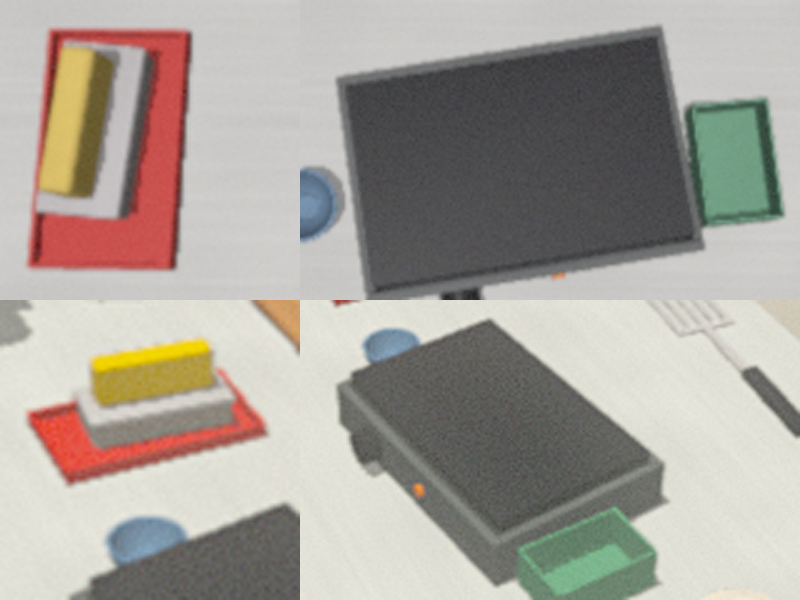

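The crops show the plate's top face as a clean dark quadrilateral inside a lighter rim. The bright yellow bar top splits from its darker side, and the block lies toward the far end of the tray. Next I'll extract these by mask, cast rays, and triangulate heights.

```bash
cat > h.py <<'E'
import cv2,numpy as np
from workcell import optics
def ray(n,uv,info=None):
    c=info or optics.camera_info(n); R,t=np.array(c["R"]),np.array(c["t"])
    d=R.T@np.linalg.inv(c["mtx"])@np.array([uv[0],uv[1],1.]); return -R.T@t,d/np.linalg.norm(d)
def onz(n,uv,z,info=None):
    o,d=ray(n,uv,info); return (o+d*(z-o[2])/d[2])
def tri(a,b):
    (o1,d1),(o2,d2)=a,b; A=np.c_[d1,-d2]; s=np.linalg.lstsq(A,o2-o1,rcond=None)[0]
    p,q=o1+d1*s[0],o2+d2*s[1]; return (p+q)/2,np.linalg.norm(p-q)*1000
def big(m):
    m=cv2.morphologyEx(m.astype(np.uint8),cv2.MORPH_OPEN,np.ones((3,3)))
    c=max(cv2.findContours(m,cv2.RETR_EXTERNAL,cv2.CHAIN_APPROX_NONE)[0],key=cv2.contourArea); return c
def quad(c):
    h=cv2.convexHull(c); return cv2.approxPolyN(h,4,ensure_convex=True).reshape(-1,2).astype(float)
def cen(c):
    m=cv2.moments(c); return m['m10']/m['m00'],m['m01']/m['m00']
E
python3 - <<'E'
from h import *
np.set_printoptions(precision=4,suppress=True)
I={n:cv2.imread(f"pics/{n}0.png") for n in("top","side")}
def rep(name,n,z,c):
    q=quad(c); W=np.array([onz(n,p,z)[:2] for p in q]); 
    e=np.roll(W,-1,0)-W
    print(name,n,"px",q.round(1).tolist(),"\n  mean",W.mean(0),"cen",onz(n,cen(c),z)[:2],"\n  sides",np.linalg.norm(e,axis=1),"ang",np.degrees(np.arctan2(e[:,1],e[:,0]))); return q
for n in I:
    hsv=cv2.cvtColor(I[n],cv2.COLOR_BGR2HSV).astype(int);H,S,V=hsv[...,0],hsv[...,1],hsv[...,2]
    g=cv2.GaussianBlur(cv2.cvtColor(I[n],cv2.COLOR_BGR2GRAY),(3,3),0)
    roi=np.zeros(g.shape,bool)
    if n=="top":
        roi[165:285,208:356]=1; yb=(V>120)
    else:
        roi[165:275,215:352]=1; yb=(V>190)
    yel=(H>14)&(H<32)&(S>130)&yb
    if n=="side": yel[:115]=0;yel[150:]=0;yel[:,:215]=0;yel[:,270:]=0
    else: yel[160:260,75:150]|=False; yel[:160]=0;yel[260:]=0;yel[:,150:]=0
    rep("bar",n,.076,big(yel))
    rep("plate",n,.07,big((g<(40 if n=="top" else 45))&roi))
    red=((H<8)|(H>172))&(S>120)&(V>60); 
    if n=="top": red[:,150:]=0
    else: red[:130]=0; red[165:]=0
    rep("tray",n,.014,cv2.convexHull(big(red)))
    grn=(H>60)&(H<88)&(S>70)&(V>25);grn[:,:280]=0;grn[300:]=0;grn[:150]=0
    rep("box",n,.045,big(grn))
    if n=="side":
        print([V[r,240] for r in range(118,150)])
E
```

```text
bar top px [[106.0, 176.0], [98.0, 223.0], [87.0, 223.0], [95.0, 176.0]] 
  mean [0.5678 0.4093] cen [0.5676 0.4095] 
  sides [0.1053 0.0239 0.1053 0.0244] ang [174.887   90.3274  -4.8562 -89.7128]
plate top px [[353.0, 256.0], [224.0, 277.0], [212.0, 194.0], [337.0, 173.0]] 
  mean [0.5158 0.0036] cen [0.5139 0.0031] 
  sides [0.2798 0.1832 0.2809 0.1859] ang [  99.5153    9.9087  -79.9337 -170.4344]
tray top px [[138.0, 170.0], [132.0, 249.0], [84.0, 249.0], [91.0, 170.0]] 
  mean [0.557  0.4022] cen [0.5551 0.4024] 
  sides [0.1876 0.1109 0.1877 0.1122] ang [179.3926  90.3491  -0.2032 -89.7181]
box top px [[388.0, 247.0], [354.0, 250.0], [349.0, 202.0], [381.0, 199.0]] 
  mean [ 0.5201 -0.19  ] cen [ 0.5196 -0.1897] 
  sides [0.0758 0.1085 0.0728 0.1089] ang [  95.3688    4.5012  -84.2533 -173.9321]
bar side px [[257.0, 124.0], [226.0, 130.0], [226.0, 126.0], [257.0, 120.0]] 
  mean [0.5678 0.4033] cen [0.5674 0.4038] 
  sides [0.1005 0.0243 0.1018 0.0251] ang [ 176.2234   69.8137   -3.5342 -112.8423]
plate side px [[340.0, 226.0], [285.0, 253.0], [223.0, 191.0], [286.0, 167.0]] 

[... 321 characters left out ...]
3.4003  -86.4562]
box side px [[350.0, 263.0], [307.0, 290.0], [283.0, 262.0], [331.0, 242.0]] 
  mean [ 0.5135 -0.2057] cen [ 0.512 -0.204] 
  sides [0.1305 0.1001 0.1333 0.0806] ang [-166.2074   96.2515    5.173   -86.5428]
[np.int64(200), np.int64(203), np.int64(204), np.int64(203), np.int64(202), np.int64(212), np.int64(227), np.int64(231), np.int64(232), np.int64(209), np.int64(155), np.int64(129), np.int64(132), np.int64(132), np.int64(130), np.int64(134), np.int64(130), np.int64(131), np.int64(130), np.int64(121), np.int64(118), np.int64(174), np.int64(190), np.int64(187), np.int64(157), np.int64(112), np.int64(87), np.int64(85), np.int64(85), np.int64(81), np.int64(82), np.int64(88)]
```

Request:
play_rows --pt "-2 -0.6 0 0 0 0" --pt "-3.5 -1.1 0 0 0 0" --pt "-3.5 -1.1 0 0 0 0" --pt "-3.5 -1.1 0 0 0 0" --pt "-3.5 -1.1 0 0 0 0" --grip 0

```text
time: 0.52
tool_pos: [0.3029, 0.5688, 0.2306]
tcp_rot: [-0.37, -3.119, 0.001]
wrist_force: [0.5, 1.4, -0.3]
width: 0.999
grip_force: 0.0
```

Request:
play_rows --pt "-3.5 -1.1 0 0 0 0" --pt "-3.5 -1.1 0 0 0 0" --pt "-3.5 -1.1 0 0 0 0" --pt "-3.5 -1.1 0 0 0 0" --pt "-3.5 -1.1 0 0 0 0"

```text
time: 0.93
tool_pos: [0.4605, 0.4741, 0.2307]
tcp_rot: [-0.371, -3.119, 0.001]
wrist_force: [0.7, 0.6, 0.2]
width: 1.004
grip_force: 0.0
```

Request:
play_rows --pt "-3.5 -1.1 0 0 0 0" --pt "-2 -0.6 0 0 0 0" --pt "0 0 0 0 0 -0.076" --pt "0 0 0 0 0 -0.076" --pt "0 0 0 0 0 0"

```text
time: 1.35
tool_pos: [0.5092, 0.4452, 0.2304]
tcp_rot: [-0.132, -3.138, 0.001]
wrist_force: [-0.2, 0.1, 0.1]
width: 0.998
grip_force: 0.0
```

```bash
python3 - <<'E'
from h import *
from workcell import sensors
s=sensors.read_state(); print(s["tool_pos"],s["tcp_rot"],s["wrist_force"],s["time"])
i=optics.camera_info("wrist"); im=optics.read_camera("wrist")[:,:,::-1]; cv2.imwrite("pics/w1.png",im); np.save("w1.npy",i)
print(i)
E
```

```text
[0.50924244 0.44517926 0.23039012] [-1.32434026e-01 -3.13770365e+00  1.47439761e-03] [-0.1633799   0.09888744  0.11314796] 1.35
{'mtx': array([[323.6357621 ,   0.        , 281.54741742],
       [  0.        , 323.6357621 , 210.49402194],
       [  0.        ,   0.        ,   1.        ]]), 'R': array([[ 0.08398756,  0.99646574, -0.00145381],
       [ 0.95454209, -0.08003509,  0.28713026],
       [ 0.28599911, -0.02550309, -0.95789044]]), 't': array([-0.48658663, -0.48841561,  0.2424812 ])}
```

View pics/w1.png

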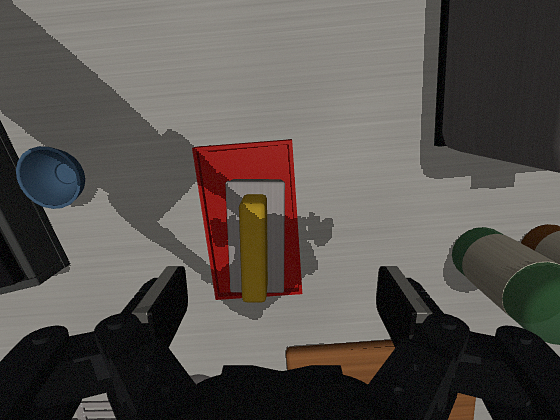

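The wrist view shows the bar from (253,197) to (254,300), with its near end face above row ~207, and the tray corners at (194,148), (292,140), (301,293) and (217,299). I'll measure these and triangulate against the top view.

```bash
python3 - <<'E'
from h import *
np.set_printoptions(precision=4,suppress=True)
I=np.load("w1.npy",allow_pickle=True).item(); im=cv2.imread("pics/w1.png")
hsv=cv2.cvtColor(cv2.GaussianBlur(im,(3,3),0),cv2.COLOR_BGR2HSV).astype(int);H,S,V=[hsv[...,k] for k in range(3)]
yel=(H>14)&(H<35)&(S>110)&(V>50); yel[:180]=0;yel[320:]=0;yel[:,:220]=0;yel[:,290:]=0
print("V col253",V[192:216,253].tolist())
for r in(210,230,250,270,290): 
    c=np.flatnonzero(yel[r]); print(r,c.min(),c.max())
print("rows",np.flatnonzero(yel[:,250:258].any(1))[[0,-1]])
red=((H<8)|(H>172))&(S>120)&(V>40); red[:100]=0; red[320:]=0; red[:,:150]=0;red[:,330:]=0
q=quad(big(red)); print("tray",q.tolist()); W=np.array([onz(0,p,.014,I)[:2] for p in q]); print(W,W.mean(0)); e=np.roll(W,-1,0)-W; print(np.linalg.norm(e,axis=1),np.degrees(np.arctan2(e[:,1],e[:,0])))
# tray height: triangulate corners with top
T=np.array([[138,170],[132,249],[84,249],[91,170.]])
for p in q:
    b=min((tri(ray("top",t),ray(0,p,I)) for t in T),key=lambda x:x[1]); print("tri",b)
yt=quad(big(yel)); print("bar",yt.tolist())
for z in (.070,.076): 
    W=np.array([onz(0,p,z,I)[:2] for p in yt]);print(z,W.tolist())
# far end of bar top (image bottom edge), mid
far=yt[np.argsort(yt[:,1])[2:]].mean(0); print("far",far,tri(ray(0,far,I),ray("top",(100.5,175.7))))
E
```

```text
V col253 [137, 126, 96, 76, 78, 81, 82, 83, 84, 87, 96, 116, 137, 147, 151, 155, 156, 157, 159, 162, 145, 105, 89, 92]
210 239 266
230 240 266
250 240 266
270 241 266
290 242 266
rows [194 302]
tray [[302.0, 293.0], [215.0, 299.0], [191.0, 147.0], [291.0, 139.0]]
[[0.6539 0.4589]
 [0.6534 0.3493]
 [0.4643 0.3501]
 [0.4649 0.4594]] [0.5591 0.4044]
[0.1096 0.1891 0.1093 0.189 ] [-90.3039 179.747   89.6703  -0.1679]
tri (array([0.6515, 0.458 , 0.0155]), np.float64(3.1039016033797466))
tri (array([0.6537, 0.3477, 0.0104]), np.float64(3.4476821296830487))
tri (array([0.4542, 0.3895, 0.1525]), np.float64(0.3377686648247147))
tri (array([0.4641, 0.4594, 0.0118]), np.float64(2.0348401897557182))
bar [[266.0, 194.0], [267.0, 302.0], [242.0, 302.0], [238.0, 194.0]]
0.07 [[0.5101409848694671, 0.43045502772096167], [0.627808076773149, 0.41996964177647933], [0.625598577831925, 0.39346212856597024], [0.507894941588935, 0.40369305657271704]]
0.076 [[0.508701433085776, 0.4308825699339503], [0.6240292338809066, 0.42060563963932573], [0.6218636610803217, 0.39462511140787865], [0.5065000424688779, 0.4046526425384793]]
far [254.5 302. ] (array([0.6228, 0.4067, 0.0739]), np.float64(2.8955353497224805))
```

Request:
play_rows --pt "-2.1 -1.0 2 0 0 0" --pt "-2.1 -1.0 3 0 0 0" --pt "-2.1 -0.9 3 0 0 0" --pt "0 0 3 0 0 0" --pt "0 0 2 0 0 0"

```text
time: 1.82
tool_pos: [0.5684, 0.4102, 0.0975]
tcp_rot: [-0.138, -3.135, 0.004]
wrist_force: [-0.5, -0.7, -0.2]
width: 0.999
grip_force: 0.0
```

Request:
play_rows --pt "0 0 1.5 0 0 0" --pt "0 0 1.5 0 0 0" --pt "0 0 1 0 0 0" --pt "0 0 0 0 0 0" --pt "0 0 0 0 0 0"

```text
time: 2.23
tool_pos: [0.569, 0.4123, 0.0615]
tcp_rot: [0.133, 3.139, 0.0]
wrist_force: [0.2, -0.5, 0.6]
width: 1.004
grip_force: 0.0
```

```bash
python3 - <<'E'
from h import *
from workcell import sensors
s=sensors.read_state(); print(s["tool_pos"],s["tcp_rot"],s["wrist_force"],s["time"])
cv2.imwrite("pics/w2.png",optics.read_camera("wrist")[:,:,::-1])
E
```

```text
[0.5689794  0.41232182 0.06145733] [1.32654991e-01 3.13873367e+00 4.80462468e-05] [ 0.22119843 -0.50640875  0.57441948] 2.2333
```

View pics/w2.png

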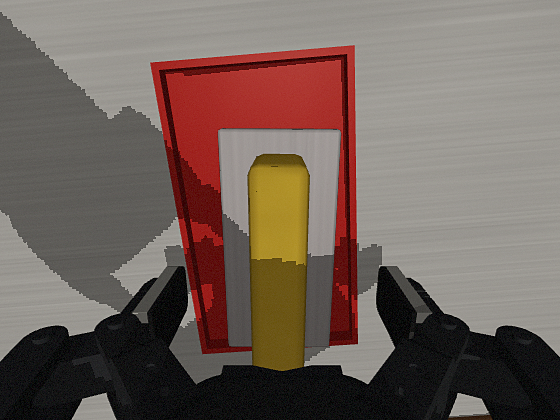

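The bar is centred between the pads (bar at column ~278, pads at 186 and 377) and aligned with them. I'll descend and close.

Request:
play_rows --pt "0 0 1 0 0 0" --pt "0 0 0.9 0 0 0" --pt "0 0 0 0 0 0" --pt "0 0 0 0 0 0"

```text
time: 2.62
tool_pos: [0.5684, 0.4113, 0.0413]
tcp_rot: [-0.133, -3.137, 0.002]
wrist_force: [-1.0, -0.2, -0.9]
width: 0.996
grip_force: 0.0
```

Request:
play_rows --pt "0 0 0 0 0 0" --pt "0 0 0 0 0 0" --pt "0 0 0 0 0 0" --pt "0 0 0 0 0 0" --pt "0 0 0 0 0 0" --grip 1 --force 90

```text
time: 3.03
tool_pos: [0.5693, 0.4117, 0.0426]
tcp_rot: [0.133, 3.138, -0.0]
wrist_force: [-0.8, -1.2, -0.8]
width: 0.298
grip_force: 16.4
```

Request:
play_rows --pt "0 0 0 0 0 0" --pt "0 0 0 0 0 0" --pt "0 0 0 0 0 0" --pt "0 0 0 0 0 0" --pt "0 0 0 0 0 0"

```text
time: 3.45
tool_pos: [0.5695, 0.4119, 0.0428]
tcp_rot: [0.133, 3.138, 0.001]
wrist_force: [-0.7, -0.8, 3.8]
width: 0.294
grip_force: 89.2
```

Request:
play_rows --pt "0 0 -1 0 0 0" --pt "0 0 -2.5 0 0 0" --pt "0 0 -3.5 0 0 0" --pt "0 0 -3.5 0 0 0" --pt "0 0 -2.5 0 0 0"

```text
time: 3.87
tool_pos: [0.5693, 0.4122, 0.1749]
tcp_rot: [0.133, 3.138, 0.002]
wrist_force: [0.6, 0.2, -1.9]
width: 0.289
grip_force: 88.8
```

Request:
play_rows --pt "0.2 -1.5 -1 0 0 0" --pt "0.4 -3 -1 0 0 0" --pt "0.45 -3.2 0 0 0 0" --pt "0.45 -3.2 0 0 0 0" --pt "0.45 -3.2 0 0 0 0"

```text
time: 4.28
tool_pos: [0.5366, 0.2718, 0.192]
tcp_rot: [-0.132, -3.138, 0.001]
wrist_force: [-0.3, -0.0, -2.9]
width: 0.289
grip_force: 89.0
```

Request:
play_rows --pt "0.45 -3.2 0 0 0 0" --pt "0.45 -3.2 0 0 0 0" --pt "0.45 -3.2 0 0 0 0" --pt "0.45 -3.2 0 0 0 0" --pt "0.4 -3 0 0 0 0"

```text
time: 4.7
tool_pos: [0.5009, 0.1158, 0.1917]
tcp_rot: [-0.133, -3.137, 0.001]
wrist_force: [-0.2, 0.3, -3.1]
width: 0.299
grip_force: 88.9
```

Request:
play_rows --pt "0.2 -1.5 0 0 0 0" --pt "0 0 0 0 0 -0.086" --pt "0 0 0 0 0 -0.085" --pt "0 0 0 0 0 -0.085" --pt "0 0 0 0 0 0"

```text
time: 5.12
tool_pos: [0.4984, 0.1024, 0.1919]
tcp_rot: [0.271, -3.129, -0.0]
wrist_force: [0.3, 0.5, -3.4]
width: 0.293
grip_force: 89.2
```

```bash
python3 - <<'E'
from h import *
from workcell import sensors
from scipy.spatial.transform import Rotation as Ro
for n in("wrist","top"): cv2.imwrite(f"pics/{n}3.png",optics.read_camera(n)[:,:,::-1])
s=sensors.read_state(); print(s["tool_pos"],s["wrist_force"],s["time"],s["width"],s["grip_force"]); R=Ro.from_rotvec(s["tcp_rot"]).as_matrix();print(R); P=np.array([.4983,.100,.1]); print("tool delta cm",100*R.T@(P-s["tool_pos"]))
np.save("w3.npy",optics.camera_info("wrist"))
E
```

```text
[0.49865103 0.10263295 0.19192669] [ 0.17496034 -0.1737789  -2.94069933] 5.2167 0.2894503315618113 89.16413426399231
[[-9.85780964e-01 -1.68032242e-01 -1.02807423e-03]
 [-1.68032260e-01  9.85781494e-01 -6.97710816e-05]
 [ 1.02518034e-03  1.03970632e-04 -9.99999469e-01]]
tool delta cm [ 0.06942158 -0.25460847  9.19271819]
```

View pics/wrist3.png

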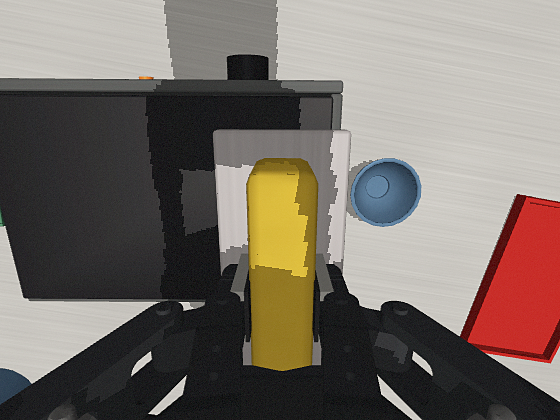

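The plate's edges run parallel to the image rows, so the yaw matches. The near edge is around row 95, the far edge around row 298 and the +y edge around column 333. I'll cast these to locate the plate relative to the tool.

```bash
python3 - <<'E'
from h import *
np.set_printoptions(precision=4,suppress=True)
I=np.load("w3.npy",allow_pickle=True).item(); g=cv2.GaussianBlur(cv2.imread("pics/wrist3.png",0),(3,3),0)
print(g[74:104,100].tolist()); print(g[74:104,60].tolist());print(g[285:310,60].tolist()); print(g[285:310,130].tolist()); print(g[115,320:350].tolist())
for n,uv in (("near100",(100,95)),("near60",(60,95)),("far60",(60,298)),("far130",(130,298)),("right",(333,115)),("right_r100",(331,100)),("farleft",(23,298))):
    print(n,onz(0,uv,.07,I)[:2], "plate frame", end=" ")
    d=onz(0,uv,.07,I)[:2]-[.515,.0035]; a=np.radians(9.7); print(d@[np.cos(a),np.sin(a)],d@[-np.sin(a),np.cos(a)])
E
```

```text
[195, 196, 195, 199, 171, 107, 86, 98, 99, 97, 96, 96, 97, 98, 99, 94, 78, 56, 38, 32, 32, 31, 37, 49, 53, 51, 50, 49, 51, 52]
[202, 202, 202, 196, 157, 105, 89, 95, 97, 97, 96, 96, 97, 98, 98, 91, 72, 46, 33, 33, 34, 33, 37, 45, 47, 47, 47, 47, 46, 46]
[40, 39, 40, 40, 39, 37, 38, 40, 39, 38, 37, 38, 39, 54, 80, 111, 162, 198, 202, 201, 202, 200, 198, 198, 200]
[40, 40, 40, 38, 38, 39, 38, 37, 37, 39, 38, 36, 31, 44, 80, 98, 125, 178, 200, 197, 195, 192, 193, 194, 194]
[74, 74, 73, 72, 72, 73, 73, 73, 74, 75, 65, 49, 64, 94, 105, 103, 101, 99, 98, 92, 91, 131, 184, 200, 197, 196, 196, 196, 196, 196]
near100 [ 0.438  -0.0489] plate frame -0.08474034664474132 -0.038709315397083416
near60 [ 0.4432 -0.0792] plate frame -0.084746625768966 -0.06940973443811663
far60 [ 0.6235 -0.0837] plate frame 0.09223972338574393 -0.10424049494326608
far130 [ 0.6126 -0.0199] plate frame 0.09224736443106252 -0.03951994649618847
right [0.4223 0.1305] plate frame -0.06998333776731995 0.1407714271647925
right_r100 [0.4117 0.1266] plate frame -0.08107036275011911 0.13872631062621585
farleft [ 0.6292 -0.1174] plate frame 0.09223568435229619 -0.1384515811284695
```

Request:
play_rows --pt "-0.1 -0.1 1 0 0 0" --pt "-0.05 -0.1 2.5 0 0 0" --pt "0 0 2.5 0 0 0" --pt "0 0 1 0 0 0" --pt "0 0 0.5 0 0 0"

```text
time: 5.63
tool_pos: [0.4986, 0.1007, 0.1142]
tcp_rot: [0.267, -3.124, 0.001]
wrist_force: [0.6, 0.3, -2.5]
width: 0.29
grip_force: 89.1
```

Request:
play_rows --pt "0 0 0.2 0 0 0" --pt "0 0 0.2 0 0 0" --pt "0 0 0 0 0 0" --pt "0 0 0 0 0 0"

```text
time: 5.97
tool_pos: [0.5021, 0.1011, 0.1145]
tcp_rot: [-0.268, 3.128, 0.0]
wrist_force: [0.2, 0.2, -2.8]
width: 0.292
grip_force: 89.1
```

Request:
play_rows --pt "0 0 0.1 0 0 0" --pt "0 0 0.1 0 0 0" --pt "0 0 0.1 0 0 0" --pt "0 0 0 0 0 0" --pt "0 0 0 0 0 0"

```text
time: 6.38
tool_pos: [0.501, 0.1009, 0.1103]
tcp_rot: [0.269, -3.13, 0.0]
wrist_force: [-0.4, 0.7, -2.3]
width: 0.292
grip_force: 89.1
```

Request:
play_rows --pt "0 0 0.1 0 0 0" --pt "0 0 0.1 0 0 0" --pt "0 0 0 0 0 0" --pt "0 0 0 0 0 0"

```text
time: 6.72
tool_pos: [0.5012, 0.1009, 0.1087]
tcp_rot: [-0.269, 3.13, -0.0]
wrist_force: [-1.3, -0.0, 0.8]
width: 0.293
grip_force: 89.6
```

Request:
play_rows --pt "0 0 0.1 0 0 0" --pt "0 0 0.1 0 0 0" --pt "0 0 0.1 0 0 0" --pt "0 0 0 0 0 0" --pt "0 0 0 0 0 0"

```text
time: 7.13
tool_pos: [0.5012, 0.1009, 0.1059]
tcp_rot: [-0.269, 3.13, -0.0]
wrist_force: [-3.6, -1.7, 4.5]
width: 0.291
grip_force: 90.5
```

Request:
play_rows --pt "0 0 0.1 0 0 0" --pt "0 0 0.1 0 0 0" --pt "0 0 0.1 0 0 0" --pt "0 0 0 0 0 0" --pt "0 0 0 0 0 0"

```text
time: 7.55
tool_pos: [0.5013, 0.1009, 0.1034]
tcp_rot: [-0.269, 3.13, -0.0]
wrist_force: [-4.0, -2.1, 8.7]
width: 0.292
grip_force: 90.9
```

Request:
play_rows --pt "0 0 0 0 0 0" --pt "0 0 0 0 0 0"

```text
time: 7.72
tool_pos: [0.5012, 0.1009, 0.1034]
tcp_rot: [-0.269, 3.13, -0.0]
wrist_force: [-5.1, -2.3, 9.1]
width: 0.288
grip_force: 90.9
```

Request:
play_rows --pt "0 -0.4 0 0 0 0" --pt "0 -0.6 0 0 0 0" --pt "0 -0.6 0 0 0 0" --pt "0 -0.6 0 0 0 0" --pt "0 -0.6 0 0 0 0"

```text
time: 8.13
tool_pos: [0.5079, 0.0749, 0.1043]
tcp_rot: [-0.267, 3.126, 0.005]
wrist_force: [-0.3, 5.7, 7.6]
width: 0.288
grip_force: 90.6
```

Request:
play_rows --pt "0 -0.6 0.03 0 0 0" --pt "0 -0.7 0.02 0 0 0" --pt "0 -0.8 0 0 0 0" --pt "0 -0.8 0 0 0 0"

```text
time: 8.47
tool_pos: [0.5129, 0.0462, 0.1038]
tcp_rot: [-0.267, 3.126, 0.004]
wrist_force: [-0.4, 5.7, 8.9]
width: 0.289
grip_force: 90.6
```

Request:
play_rows --pt "0 -0.8 0 0 0 0" --pt "0 -0.8 0 0 0 0" --pt "0 -0.8 0 0 0 0" --pt "0 -0.8 0 0 0 0" --pt "0 -0.8 0 0 0 0"

```text
time: 8.88
tool_pos: [0.5195, 0.0066, 0.1037]
tcp_rot: [-0.267, 3.126, 0.004]
wrist_force: [0.4, 5.8, 9.4]
width: 0.29
grip_force: 90.8
```

Request:
play_rows --pt "0 -0.8 0 0 0 0" --pt "0 -0.8 0 0 0 0" --pt "0 -0.8 0 0 0 0" --pt "0 -0.8 0 0 0 0" --pt "0 -0.8 0 0 0 0"

```text
time: 9.3
tool_pos: [0.5262, -0.0329, 0.1036]
tcp_rot: [-0.267, 3.126, 0.004]
wrist_force: [-0.6, 6.1, 9.0]
width: 0.288
grip_force: 90.8
```

Request:
play_rows --pt "0 -0.8 0 0 0 0" --pt "0 -0.8 0 0 0 0" --pt "0 -0.8 0 0 0 0" --pt "0 -0.8 0 0 0 0" --pt "0 -0.8 0 0 0 0"

```text
time: 9.72
tool_pos: [0.5329, -0.0724, 0.1035]
tcp_rot: [-0.267, 3.127, 0.003]
wrist_force: [-0.9, 5.6, 8.8]
width: 0.288
grip_force: 90.8
```

Request:
play_rows --pt "0 -0.8 0 0 0 0" --pt "0 -0.7 0 0 0 0" --pt "0 -0.4 0 0 0 0" --pt "0 -0.1 0 0 0 0" --pt "0 0 0 0 0 0"

```text
time: 10.13
tool_pos: [0.5364, -0.0926, 0.1036]
tcp_rot: [-0.266, 3.127, 0.002]
wrist_force: [-0.7, 4.1, 9.5]
width: 0.291
grip_force: 90.8
```

Request:
play_rows --pt "0 0 -0.3 0 0 0" --pt "0 0 -0.6 0 0 0" --pt "0 0 -1.5 0 0 0" --pt "0 0 -2.5 0 0 0" --pt "0 0 -2.5 0 0 0"

```text
time: 10.55
tool_pos: [0.5329, -0.093, 0.1744]
tcp_rot: [0.268, -3.126, -0.001]
wrist_force: [0.3, -0.1, -2.2]
width: 0.291
grip_force: 89.0
```

Request:
play_rows --pt "0 0 -1.5 0 0 0" --pt "0 0 -0.3 0 0 0.086" --pt "0 0 0 0 0 0.086" --pt "0 0 0 0 0 0" --pt "0 0 0 0 0 0"

```text
time: 10.97
tool_pos: [0.534, -0.0932, 0.1929]
tcp_rot: [0.003, -3.14, -0.0]
wrist_force: [-0.2, -1.1, -2.5]
width: 0.29
grip_force: 89.2
```

Request:
play_rows --pt "0 1.5 0 0 0 0" --pt "-0.15 3 0 0 0 0" --pt "-0.15 3.2 0 0 0 0" --pt "-0.15 3.2 0 0 0 0" --pt "-0.15 3.2 0 0 0 0"

```text
time: 11.38
tool_pos: [0.54, 0.0488, 0.1927]
tcp_rot: [0.001, -3.14, 0.0]
wrist_force: [0.9, 0.5, -3.9]
width: 0.292
grip_force: 89.2
```

Request:
play_rows --pt "-0.15 3.2 0 0 0 0" --pt "-0.15 3.2 0 0 0 0" --pt "-0.15 3.2 0 0 0 0" --pt "-0.15 3.2 0 0 0 0" --pt "-0.15 3.2 0 0 0 0"

```text
time: 11.8
tool_pos: [0.5476, 0.2091, 0.1926]
tcp_rot: [0.003, -3.14, 0.001]
wrist_force: [0.3, 0.0, -3.3]
width: 0.29
grip_force: 89.2
```

Request:
play_rows --pt "-0.15 3.2 0 0 0 0" --pt "-0.15 3.2 0 0 0 0" --pt "-0.15 3 0 0 0 0" --pt "-0.15 3 0 0 0 0" --pt "0 1.5 0 0 0 0"

```text
time: 12.22
tool_pos: [0.5539, 0.35, 0.1924]
tcp_rot: [0.005, -3.14, -0.001]
wrist_force: [-0.6, -0.8, -3.1]
width: 0.292
grip_force: 89.4
```

```bash
python3 - <<'E'
from h import *
from workcell import sensors
from scipy.spatial.transform import Rotation as Ro
np.set_printoptions(precision=4,suppress=True)
for n in("wrist","top"): cv2.imwrite(f"pics/{n}4.png",optics.read_camera(n)[:,:,::-1])
s=sensors.read_state(); print(s["tool_pos"],s["wrist_force"],s["time"],s["width"],s["grip_force"]); R=Ro.from_rotvec(s["tcp_rot"]).as_matrix();print(R); P=np.array([.558,.4045,.0428]); print("tool delta cm",100*R.T@(P-s["tool_pos"]))
np.save("w4.npy",optics.camera_info("wrist"))
E
```

```text
[0.5537 0.3492 0.1924] [ 0.0452 -0.8391 -2.3225] 12.3167 0.29379007723614575 89.40772533416748
[[-1.     -0.004  -0.0014]
 [-0.004   1.     -0.0003]
 [ 0.0014 -0.0003 -1.    ]]
tool delta cm [-0.4713  5.5367 14.9612]
```

View pics/wrist4.png

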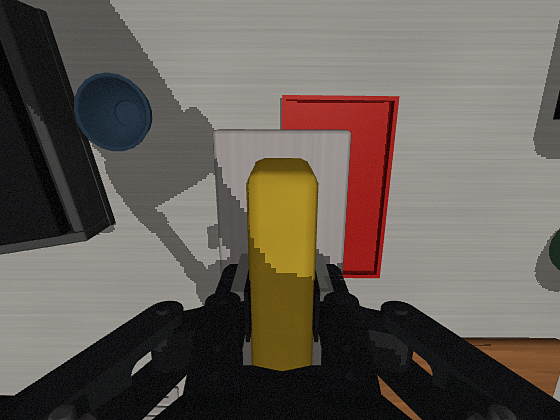

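The block is still held in the same image place (bar at column 283, rows 158–370), and the tray edges are parallel to it with the tray offset to +y as computed. I'll move over and lower.

Request:
play_rows --pt "-0.1 1.5 0 0 0 0" --pt "-0.2 2.5 0 0 0 0" --pt "-0.15 1.5 1 0 0 0" --pt "0 0 2.5 0 0 0" --pt "0 0 2.5 0 0 0"

```text
time: 12.73
tool_pos: [0.5604, 0.4028, 0.1347]
tcp_rot: [-0.001, 3.138, 0.003]
wrist_force: [0.3, -0.9, -3.0]
width: 0.288
grip_force: 89.5
```

Request:
play_rows --pt "0 0 2.5 0 0 0" --pt "0 0 2.2 0 0 0" --pt "0 0 1.3 0 0 0" --pt "0 0 0.5 0 0 0" --pt "0 0 0 0 0 0"

```text
time: 13.15
tool_pos: [0.5581, 0.4005, 0.0669]
tcp_rot: [-0.002, -3.139, 0.003]
wrist_force: [-0.0, 0.3, -1.9]
width: 0.292
grip_force: 89.4
```

Request:
play_rows --pt "0 0 0.3 0 0 0" --pt "0 0 0.3 0 0 0" --pt "0 0 0.3 0 0 0" --pt "0 0 0 0 0 0" --pt "0 0 0 0 0 0"

```text
time: 13.57
tool_pos: [0.5592, 0.402, 0.0603]
tcp_rot: [0.001, 3.141, 0.001]
wrist_force: [-0.8, -0.3, -2.6]
width: 0.287
grip_force: 89.4
```

Request:
play_rows --pt "0 0.2 0.3 0 0 0" --pt "0 0 0.4 0 0 0" --pt "0 0 0.4 0 0 0" --pt "0 0 0.2 0 0 0" --pt "0 0 0 0 0 0"

```text
time: 13.98
tool_pos: [0.5583, 0.4033, 0.0455]
tcp_rot: [-0.001, -3.14, 0.002]
wrist_force: [-0.5, 0.1, -3.3]
width: 0.288
grip_force: 89.4
```

Request:
play_rows --pt "0 0 0.1 0 0 0" --pt "0 0 0.1 0 0 0" --pt "0 0 0 0 0 0" --pt "0 0 0 0 0 0"

```text
time: 14.32
tool_pos: [0.5591, 0.4038, 0.0449]
tcp_rot: [0.001, 3.141, 0.0]
wrist_force: [0.4, 0.1, -2.6]
width: 0.297
grip_force: 89.4
```

Request:
play_rows --pt "0 0 0.1 0 0 0" --pt "0 0 0.1 0 0 0" --pt "0 0 0 0 0 0" --pt "0 0 0 0 0 0"

```text
time: 14.65
tool_pos: [0.559, 0.4038, 0.0428]
tcp_rot: [0.001, 3.142, 0.0]
wrist_force: [-0.2, 0.1, -2.5]
width: 0.292
grip_force: 89.4
```

Request:
play_rows --pt "0 0 0.1 0 0 0" --pt "0 0 0 0 0 0" --pt "0 0 0 0 0 0"

```text
time: 14.9
tool_pos: [0.5591, 0.4038, 0.0428]
tcp_rot: [0.001, 3.141, 0.0]
wrist_force: [-2.1, -1.2, 4.9]
width: 0.289
grip_force: 90.2
```

The block is seated on the tray floor. I'll release and retreat.

Request:
play_rows --pt "0 0 -0.05 0 0 0" --pt "0 0 0 0 0 0" --pt "0 0 0 0 0 0" --pt "0 0 0 0 0 0" --pt "0 0 0 0 0 0" --grip 0

```text
time: 15.32
tool_pos: [0.5591, 0.4039, 0.0421]
tcp_rot: [0.001, 3.141, 0.0]
wrist_force: [-0.4, 0.2, 1.0]
width: 0.974
grip_force: 0.0
```

Request:
play_rows --pt "0 0 0 0 0 0" --pt "0 0 0 0 0 0" --pt "0 0 -0.5 0 0 0" --pt "0 0 -2 0 0 0" --pt "0 0 -3 0 0 0"

```text
time: 15.73
tool_pos: [0.5564, 0.402, 0.094]
tcp_rot: [-0.001, -3.135, 0.007]
wrist_force: [-0.1, 0.3, 0.2]
width: 1.002
grip_force: 0.0
```

Request:
play_rows --pt "0 0 -3.5 0 0 0" --pt "0 0 -3.5 0 0 0" --pt "2 0 -2 0 0 0" --pt "2 0 0 0 0 0" --pt "2 0 0 0 0 0"

```text
time: 16.15
tool_pos: [0.5001, 0.4049, 0.191]
tcp_rot: [0.002, 3.137, 0.006]
wrist_force: [-0.7, -0.2, -1.0]
width: 1.004
grip_force: 0.0
```

```bash
python3 - <<'E'
from h import *
from workcell import sensors
s=sensors.read_state(); print(s["tool_pos"],s["width"],s["wrist_force"])
o=np.zeros((420,800,3),np.uint8)
w=optics.read_camera("wrist")[:,:,::-1]; t=optics.read_camera("top")[:,:,::-1]
o[:,:400]=cv2.copyMakeBorder(cv2.resize(t,(400,300)),60,60,0,0,cv2.BORDER_CONSTANT); o[:,400:]=w[:,80:480]
cv2.imwrite("pics/end.png",o); cv2.imwrite("pics/wend.png",w)
E
```

```text
[0.50011455 0.40486115 0.19103009] 1.0038750445061457 [-0.66814757 -0.15690238 -1.01964489]
```

View pics/end.png

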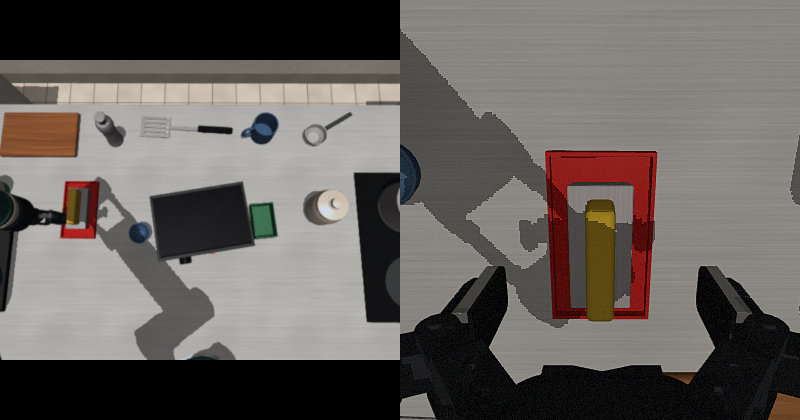

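The wrist half shows the block flat and centred in the tray, with its grey plate at columns 568–634 inside the tray at 546–656. In the top half, the box, dish and jar are where they started. I'm handing it in.

```bash
python3 -c "
from workcell import order; print(order.finish_job())"
```

```text
the job is handed in; nothing more can be done
None
```

The griddle was swept in one pressed stroke (about 4–6 mm sunk, judged from wrist force), the block was released flat in its red tray with the grease box, dish and jar unmoved in the last pictures, and the job was handed in at about 16 s, with no verdict returned.

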